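# Clamp a boxcar in the gluing jig

### The arm

A 7-joint arm with a two-finger parallel gripper is mounted at the origin on the work surface. World frame = base frame: x ahead of the robot, y to its left, z up, the work surface at z = 0. Lengths are in mm, angles in rad, forces in N, time in s.
With the tool pointing down it reaches from about 350 to 900 mm from the base axis. Payload 19.9 kg.
Tool frame: the origin (TCP) lies where the fingers leave the gripper's body, on its centre line; the fingertips stand 97 mm ahead of it and the grasp point (between the pads) lies 78 mm ahead of it (bot.tcp_to_grasp is the z of the grasp point in the tool frame, in mm); z points along the fingers, x is the direction in which the jaws open and shut, and the axes are right-handed (so a half turn about z gives the same grasp; the last joint's range is limited). The gripper opens to 94 mm and grips with 3 to 60 N. Pads are 16 mm wide; open, the fingers measure 119 mm over their backs; the gripper's body (75 mm by 177 mm) begins 78 mm behind the grasp point.
Start: joints at [1.141, 0.417, -0.01, 1.614, 0.005, 1.111, -0.053], TCP at [236.344, -578.576, 302.625] pointing down, gripper open.
Joint ranges: [-2.81, 2.81], [-0.39, 2.02], [-1.27, 1.25], [0.06, 2.57], [-1.19, 4.33], [0.19, 2], [-2.82, 2.82]. Speed limits (rad/s): [1.89, 1.89, 2.39, 2.39, 3.01, 3.01, 3.01].

### API

Orientations are given as a unit quaternion [w, x, y, z].
In Python, from bench import telemetry, camera, job, bot gives the robot as it stands. The module is installed in compiled form; this text tells all that it offers.
- The arm moves only by the shell command python3 -m pendant 'ROWS' [OPENING]. ROWS is JSON, one flat list of numbers, 4 for each row, row after row: the shift along the tool's x, y, z in units of 40 mm (1.0 is 40 mm), then the turn about the tool's z in units of 6 degrees (1.0 is 6 degrees). A call has 1 to 20 rows; each row is the pose to reach, as a shift and turn from the pose measured when the call began, along the tool's axes at that moment; what a row does not reach only later rows make up. A row lasts 1/12 s, in which the tool goes at most 41.7 mm and 7.16 degrees, less where a joint would pass 70% of its speed; a pose out of reach is approached as far as the arm can. A call with a gripper value outside its range is refused whole. OPENING is the opening in per cent of the stroke, from 0 (shut) to 100 (fully open), set as the call begins (- or left out, the last holds). The fingers move at their own pace and stop on an object; the grip force is fixed at half the most. Time passes only in rows, so rows that repeat a pose let the fingers close. It gives the time, the measured TCP pose, the force and the opening at its end, in the units of the state.
- telemetry.get_state(): the state, without advancing time (a new reading comes with each control period).
- camera(name): name is "scene" or "top" or "wrist"; returns a dict with "color" (400x640x3 uint8, red, green, blue), "depth" (400x640 float32, mm along the optical axis (not along the pixel's ray), 0 where there is no reading), "intrinsics" (3x3 intrinsics, pixels), "k1" (the pictures are not rectified: a ray, as slopes to the right and down, at radius r is drawn at 1 + k1 r^2 times it, then the intrinsics apply), "position" and "orientation" of the camera in the world. Camera axes: x right, y down, z forward; pixel columns grow to the right and rows downward; lengths in mm; the calibration is good to about 2 mm. A picture is of the moment at which its call begins.
- job.hand_in(): hands the job in, once; it reports no verdict.
The state is a dict: "clock": time; "qpos": joint angles; "joint_vel": joint speeds; "joint_torque": joint torques, N m; "tool_pos": TCP position; "eef_rot": TCP orientation; "force": force on the tool from outside, world axes, zero at the start; "wrist_torque": the same for the moment, N m; "width": finger opening in mm.
Only numpy, scipy, OpenCV 4.12 (cv2) and the standard library are available. Lean on these libraries where they do the work, as an engineer would, in place of code of your own. Each camera call takes 0.05 s, during which the arm holds its last target. There are 200 camera calls.

### The job

Slide the red boxcar gently along the gluing jig until its end is fully home against the steel end stop, then turn the red winged knob clockwise until the rubber jaw holds the boxcar firmly against the fence: clearly tight, but not so hard that the shell is crushed. Do not press on the thin orange guard beside the wings, leave everything else on the bench where it is, and let go at the end.

Things in the scene. Friction and masses are not known exactly. Their poses are not given: they have to be found in the camera images.
- wagon: red model boxcar shell, loose, 36 mm wide (x), 150 mm long (y), 46 mm high, 110 to 150 g; origin: centre of its underside; its y points to the end stop. It lies on the jig's 12 mm thick bed between the wooden fence (+x side, about 1 mm play) and the 18 mm high sprung black rubber pad of the jaw (-x side), 15 to 60 mm short of the stop. Its top 20 mm stand clear above fence, pad and stop
- wagon_nose (a point): middle of the boxcar's +y end face, 12 mm above its underside: this end goes against the stop
- end_stop: fixed steel block, 60 mm wide (x), 16 mm thick (y from 0 to 16), 26 mm high, on the bed; origin at the bottom of the middle of the face that looks at the boxcar, y pointing away from the boxcar. Its place along the jig varies. Push the boxcar onto it with a few N; over 25 N would damage the shell
- fence: fixed wooden strip, 14 mm thick (x), 160 mm long (y, parallel to the boxcar and its way to the stop), 22 mm high, on the bed; origin at the centre of its underside. Its -x face backs the boxcar; its distance from the jaw varies by 10 mm between set-ups
- knob (a joint): turn of the winged knob, rad, 0 to 2.1, starts at 0 to 0.15; grows clockwise from above (tightens the jaw). 0.3 N m friction: it stays where left. Turned always in the same manner, the twist felt is steady in free travel; it rises by 0.07 N m when the pad meets the boxcar (after 0.25 to 1.4 rad), then 0.03 per 0.1 rad. Tight is a rise of 0.11 to 0.20, best 0.15; at 0.23 the shell is crushed
- knob_grip (a point): on the knob's axis, 10 mm below the top of its wings, the point to pinch; x along the wings, z up. Red wing bar 57 mm long, 10 mm thick (13 mm at its round ends, beyond 15 mm from the axis), 32 mm high; 24 mm under this point is a 56 mm square aluminium housing. The wing tips pass 6 mm from the orange guard: open the fingers only 20 to 25 mm here
- guard: thin fixed upright orange plastic plate, 4 mm thick (x), 110 mm long (y), 55 mm high, on the bed between knob and jaw; origin at the centre of its underside. Its near face is 35 mm from the knob's axis and its top is 3 mm above the wings' top. Fragile: no more than a light brush of a few N
- glue: white glue bottle with orange cap, 28 mm across, 65 mm high, standing on the jig's corner; origin at the centre of its underside. Leave it alone
- weight: brass cylinder, 32 mm across, 30 mm high, standing on the jig's other corner; origin at the centre of its underside. Leave it alone
- green_car: green boxcar, same size as the red one, on the bench; leave it alone
- paint_blue_pot: glass paint pot with blue cap, 40 mm across, 60 mm high; leave it alone
- paint_yellow_pot: glass paint pot with yellow cap, 40 mm across, 60 mm high; leave it alone
- screwdriver: screwdriver, 170 mm long, lying on the bench; leave it alone
- brush: brush, 170 mm long, lying on the bench; leave it alone
Not all that is in view belongs to the job. Of the things like the wagon, leave any that is blue or purple; of the rest the larger one is meant.

How it is judged:
By the outcome, as a careful person would: the job done as asked, in the order asked, and still so for the second after the job is handed in, with the robot touching nothing.
It also fails if it takes over 58 s, if anything falls off the work surface, if the arm or the gripper's body presses on something with over 40 N, if the wrist force passes 120 N, or if a joint passes its speed limit or range.

## Working session

There is one attempt and no reset: what is moved stays moved. The work goes in short steps, Python scripts to look and compute and a shell command to move; the robot and the scene stay as the last step left them, time stands still between calls to the robot, and variables do not carry over. Pictures are saved under pics/ and viewed, about 8 in all and at most 12, crops included, and the job is handed in when it is done.

```bash
mkdir -p pics; cat > h.py <<'E'
import numpy as np, cv2
from scipy.spatial.transform import Rotation as R
from bench import telemetry, camera, job, bot
def rot(q): return R.from_quat([q[1],q[2],q[3],q[0]]).as_matrix()
def shot(name,fn,crop=None,scale=1):
    c=camera(name); np.savez('pics/'+fn+'.npz',**{k:np.array(v) for k,v in c.items()})
    im=c['color'][:,:,::-1]
    if crop: x0,y0,x1,y1=crop; im=im[y0:y1,x0:x1]
    cv2.imwrite('pics/'+fn+'.png',cv2.resize(im,None,fx=scale,fy=scale,interpolation=cv2.INTER_CUBIC)); return c
def load(fn): return dict(np.load('pics/'+fn+'.npz'))
def ray(c,u,v):
    K=c['intrinsics']; d=np.array([(u-K[0,2])/K[0,0],(v-K[1,2])/K[1,1]]); s=d.copy()
    for _ in range(20): s=d/(1+float(c['k1'])*(s@s))
    return np.array([s[0],s[1],1.])
def pt(c,u,v):
    z=np.median(c['depth'][int(v)-1:int(v)+2,int(u)-1:int(u)+2]); return np.array(c['position'])+rot(c['orientation'])@(ray(c,u,v)*z)
def atz(c,u,v,h):
    d=rot(c['orientation'])@ray(c,u,v); p=np.array(c['position']); return p+d*(h-p[2])/d[2]
E
python3 - <<'E'
from h import *
for n in ('scene','top'):
    c=shot(n,n+'1'); print(n,c['position'],c['orientation'],c['intrinsics'].tolist() if hasattr(c['intrinsics'],'tolist') else c['intrinsics'],c['k1'])
s=telemetry.get_state();print(s)
a=cv2.imread('pics/scene1.png');b=cv2.imread('pics/top1.png')
E
```

```text
scene [1114.94213253  686.93917185 1026.95179658] [-0.1312136   0.33428211  0.86262373 -0.35625659] [[479.2985178100658, 0.0, 328.05549082411875], [0.0, 479.2985178100658, 198.45287939336924], [0.0, 0.0, 1.0]] -0.1160363783191461
top [345.49510776  -9.28383066 951.97383271] [ 0.05314415 -0.70078821  0.70925632 -0.05501877] [[368.08678571032965, 0.0, 322.74355695042334], [0.0, 368.08678571032965, 195.51182418536058], [0.0, 0.0, 1.0]] -0.06929334474290225
{'clock': 0.1, 'qpos': array([ 1.14151235,  0.41789122, -0.01030223,  1.61409251,  0.00470976,
        1.110692  , -0.05296708]), 'joint_vel': array([-0.00070318, -0.00217093,  0.00043754, -0.00368229, -0.00133008,
        0.00108474,  0.00093114]), 'joint_torque': array([ 2.06820885e-03, -8.52581334e+01,  6.39951043e-01, -4.26691496e+01,
       -4.89308056e-02,  1.62846217e-02,  1.00792768e-04]), 'tool_pos': array([ 236.24698663, -578.38803447,  302.11121346]), 'eef_rot': array([-2.55767353e-04,  8.30114036e-01, -5.57593406e-01, -4.64021437e-04]), 'force': array([0.55025454, 0.11582539, 0.14221544]), 'wrist_torque': array([ 0.00795245, -0.00575338,  0.01474793]), 'width': 93.87099144045145}
```

View pics/top1.png

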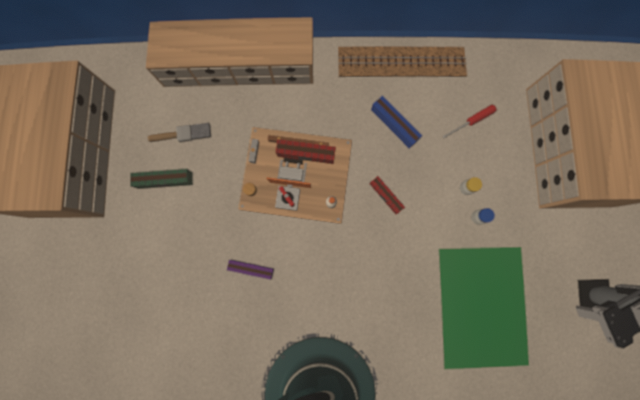

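View pics/scene1.png

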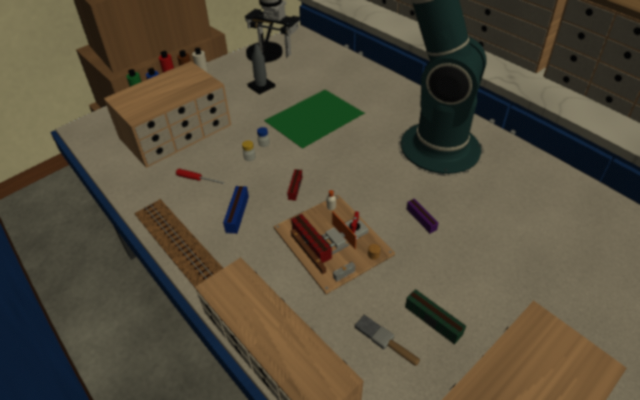

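The top view shows the jig at about (297,175). The red boxcar is at (305,150), the fence above it, the steel stop at (253,151), the knob at (287,197), the glue at (331,202) and the brass weight at (250,189). The small red car at (387,195) is a decoy.

```bash
python3 - <<'E'
from h import *
c=load('top1')
for n,u,v,h in (('wagL',278,147,58),('wagR',333,155,58),('stop',253,151,38),('knob',287,197,60),('glue',331,202,75),('fenceR',326,143,34),('guardL',269,180,60),('guardR',310,185,60)):
    print(n,atz(c,u,v,h).round(0),pt(c,u,v).round(0))
w=shot('wrist','w0');s=telemetry.get_state()
T=rot(s['eef_rot']);print(T.round(3));print('cam in tool',T.T@(w['position']-s['tool_pos']),(T.T@rot(w['orientation'])).round(3),w['intrinsics'],w['k1'])
E
```

```text
wagL [608.  98.  58.] [608.  99.  57.]
wagR [586. -39.  58.] [586. -39.  56.]
stop [604. 165.  38.] [604. 165.  38.]
knob [480.  75.  60.] [480.  75.  64.]
glue [465. -32.  75.] [465. -32.  75.]
fenceR [624. -23.  34.] [625. -23.  32.]
guardL [523. 120.  60.] [526. 122.  48.]
guardR [510.  19.  60.] [514.  19.  38.]
[[ 0.378 -0.926 -0.   ]
 [-0.926 -0.378  0.001]
 [-0.001  0.    -1.   ]]
cam in tool [ -0.40218099 -81.00416032 -81.78366399] [[ 1.     0.002 -0.001]
 [-0.001  0.96   0.281]
 [ 0.001 -0.281  0.96 ]] [[325.30031604   0.         319.83786652]
 [  0.         325.30031604 204.75329205]
 [  0.           0.           1.        ]] -0.05033722886564962
```

```bash
python3 -m pendant '[-11.43,-12.88,0,-9.8,-11.43,-12.88,0,-9.8,-11.43,-12.88,0,-9.8,-11.43,-12.88,0,-9.8,-11.43,-12.88,0,-9.8,-11.43,-12.88,0,-9.8,-11.43,-12.88,0,-9.8,-11.43,-12.88,0,-9.8,-11.43,-12.88,0,-9.8,-11.43,-12.88,0,-9.8,-11.43,-12.88,0,-9.8,-11.43,-12.88,0,-9.8,-11.43,-12.88,0,-9.8,-11.43,-12.88,0,-9.8,-11.43,-12.88,0,-9.8,-11.43,-12.88,0,-9.8,-11.43,-12.88,0,-9.8,-11.43,-12.88,0,-9.8,-11.43,-12.88,0,-9.8,-11.43,-12.88,0,-9.8]' 0
python3 - <<'E'
from h import *
w=shot('wrist','w1',(100,0,500,400),1.5);print(w['position'],telemetry.get_state()['qpos'])
E
```

```text
clock: 1.82
tool_pos: [540.0, 38.9, 302.3]
eef_rot: [-0.0, 0.997, -0.079, -0.001]
force: [0.7, -0.0, -0.8]
width: 0.3
[551.73043302 119.98218737 384.18164482] [ 0.3451933   0.31688395 -0.57172309  1.80749099  0.19250677  1.07367542
 -0.4545386 ]
```

View pics/w1.png

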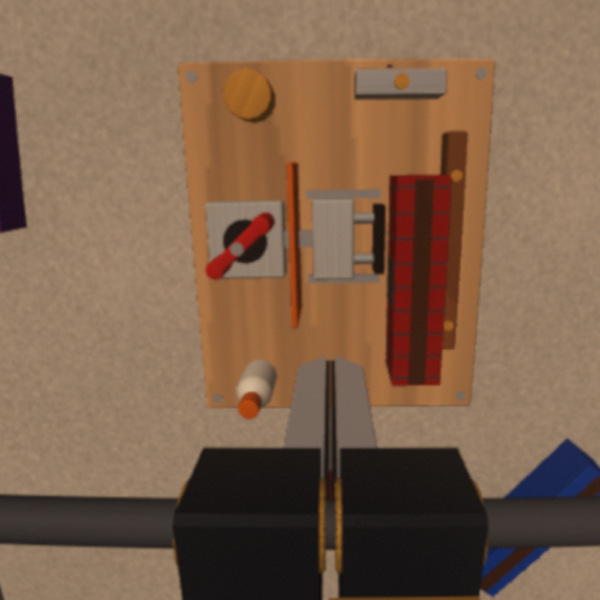

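The wrist view (crop pixels) shows the boxcar top from (391,176) to (440,384), the stop's near edge at y≈95, wing ends at (212,270) and (268,220), the guard from (292,163) to (294,327), and the glue at (252,400).

```bash
python3 - <<'E'
from h import *
c=load('w1');t=load('top1')
P=lambda x,y:(100+x/1.5,y/1.5)
for n,x,y,h in (('front L',391,176,58),('front R',449,176,58),('rear L',393,384,58),('rear R',440,384,58),('stop nearL',357,95,38),('stop nearR',445,95,38),('tip1',268,219,66),('tip2',212,270,66),('mid',240,245,66),('hous',275,270,34),('guard far',292,163,70),('guard near',295,327,70),('bed',330,320,12),('glue',249,405,77)):
    u,v=P(x,y); print(n,atz(c,u,v,h).round(1),pt(c,u,v).round(1))
# triangulate wing centre and wagon top centre: wrist vs top
def tri(a,b):
    A=[];r=[]
    for cc,(u,v) in ((c,a),(t,b)):
        d=rot(cc['orientation'])@ray(cc,u,v);d/=np.linalg.norm(d);M=np.eye(3)-np.outer(d,d);A.append(M);r.append(M@cc['position'])
    return np.linalg.lstsq(np.vstack(A),np.hstack(r),rcond=None)[0].round(1)
# red wing centroid and axis by colour in both
for n,cc,box in (('w',c,(225,130,290,200)),('t',t,(274,184,300,212))):
    x0,y0,x1,y1=box;im=cc['color'][y0:y1,x0:x1].astype(int);m=(im[...,0]>90)&(im[...,0]>2.2*im[...,1])&(im[...,0]>2.2*im[...,2])
    ys,xs=np.nonzero(m);print(n,len(xs),xs.mean()+x0,ys.mean()+y0,np.linalg.svd(np.c_[xs-xs.mean(),ys-ys.mean()],full_matrices=False)[2][0], np.percentile(cc['depth'][y0:y1,x0:x1][m],[5,25,50]))
cv2.imwrite('pics/top_crop.png',cv2.resize(t['color'][120:225,235:355,::-1],None,fx=6,fy=6,interpolation=cv2.INTER_CUBIC))
np.save('pics/x.npy',0)
print(tri(P(240,245),(287,197)))
E
```

```text
front L [589.5 107.4  58. ] [594.7 105.7  13.1]
front R [626.9 101.7  58. ] [627.5 101.6  55.2]
rear L [573.1 -38.9  58. ] [573.4 -40.5  54.8]
rear R [607.2 -44.4  58. ] [615.  -67.5  12.2]
stop nearL [576.1 161.9  38. ] [576.1 161.9  38.1]
stop nearR [633.9 153.2  38. ] [640.  155.7  12.3]
tip1 [506.7  93.2  66. ] [506.   92.8  61. ]
tip2 [463.4  66.   66. ] [462.8  65.7  63.8]
mid [485.3  79.5  66. ] [485.   79.3  64.8]
hous [500.2  53.4  34. ] [499.6  52.5  29.7]
guard far [528.4 125.2  70. ] [527.4 125.4  56.5]
guard near [511.6  19.3  70. ] [511.1  18.   65.9]
bed [532.9   2.2  12. ] [532.9   2.   11.5]
glue [470.6 -30.1  77. ] [470.4 -30.4  76.5]
w 496 258.81451612903226 163.61491935483872 [-0.7100818   0.70411919] [317.288414   319.40439606 322.66818237]
t 53 286.7358490566038 196.88679245283018 [0.55360617 0.8327786 ] [894.60717773 897.23187256 898.77960205]
[481.9  76.8  48.4]
```

View pics/top_crop.png

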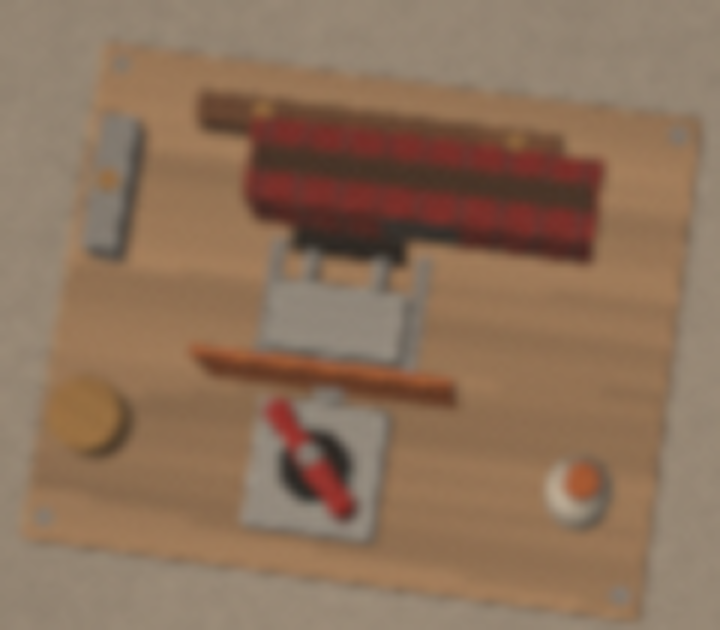

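```bash
python3 -m pendant '[0.75,1.22,0,0,1.49,2.44,0,0,1.49,2.44,0.5,0,1.49,2.44,1.3,0,1.49,2.44,2.1,0,1.49,2.44,2.9,0,1.49,2.44,3.6,0,1.49,2.44,4.1,0,1.49,2.44,4.33,0,1.49,2.44,4.33,0,1.49,2.44,4.33,0]' 0
python3 - <<'E'
from h import *
w=shot('wrist','w2',(200,0,520,240),2.4);s=telemetry.get_state();print(s['tool_pos'],s['force'],s['wrist_torque'],w['position'])
E
```

```text
clock: 2.78
tool_pos: [583.5, -67.8, 129.9]
eef_rot: [-0.0, 0.997, -0.079, -0.0]
force: [0.1, 0.8, 0.7]
width: 0.7
[583.86113976 -67.69558426 130.50044496] [ 0.71877499 -0.44134449 -0.05560715] [-0.02632489 -0.07542611  0.06374898] [595.25928918  13.2438812  211.78586646]
```

View pics/w2.png

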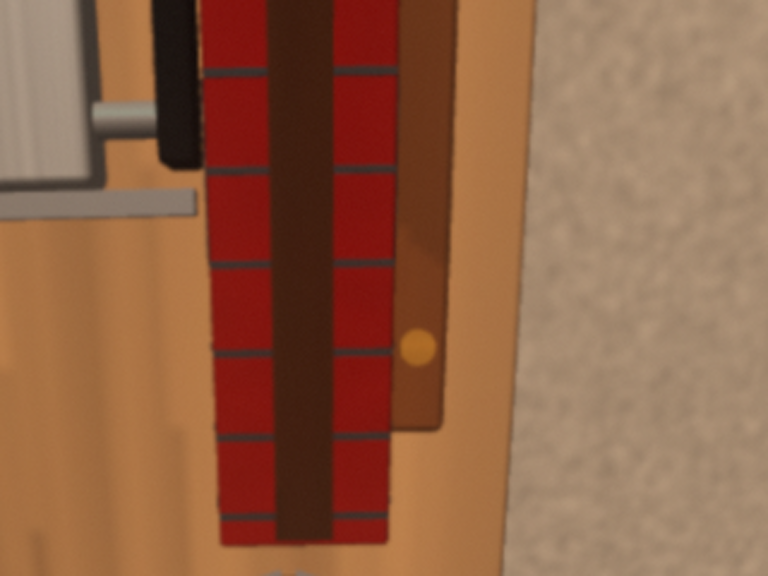

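The wrist view shows the fingertips (289,575) just behind the boxcar's rear edge (y=545) and about 3 mm left of its centreline (304). There is nothing in the way.

```bash
python3 -m pendant '[0.05,-0.1,0,0,0.05,-0.2,0,0,0.05,-0.28,0,0,0.05,-0.35,0,0,0.05,-0.42,0,0,0.05,-0.49,0,0,0.05,-0.56,0,0,0.05,-0.63,0,0]'
python3 -m pendant '[0,-0.08,0,0,0,-0.16,0,0,0,-0.24,0,0,0,-0.32,0,0,0,-0.4,0,0]'
python3 -m pendant '[0,-0.08,0,0,0,-0.15,0,0,0,-0.22,0,0,0,-0.28,0,0]'
```

```text
clock: 3.5
tool_pos: [589.8, -42.9, 130.5]
eef_rot: [0.0, 0.997, -0.079, 0.0]
force: [0.1, -2.0, 1.2]
width: 0.3
clock: 3.92
tool_pos: [592.4, -26.8, 130.5]
eef_rot: [0.0, 0.997, -0.079, 0.0]
force: [-0.8, -2.2, 0.6]
width: 0.2
clock: 4.25
tool_pos: [594.2, -15.4, 130.5]
eef_rot: [0.0, 0.997, -0.079, 0.0]
force: [0.1, -2.5, 1.4]
width: 0.5
```

```bash
python3 -m pendant '[0,-0.06,0,0,0,-0.12,0,0,0,-0.17,0,0]'
for i in 1 2 3; do :; done
python3 -m pendant '[0,-0.03,0,0,0,-0.06,0,0]'
python3 -m pendant '[0,-0.03,0,0,0,-0.06,0,0]' | sed -n '2p;4p'
```

```text
clock: 4.5
tool_pos: [595.3, -8.4, 130.5]
eef_rot: [0.0, 0.997, -0.079, 0.0]
force: [-0.8, -1.7, 1.5]
width: 0.5
clock: 4.67
tool_pos: [595.7, -5.9, 130.5]
eef_rot: [0.0, 0.997, -0.079, 0.0]
force: [0.1, -1.9, 1.5]
width: 0.5
tool_pos: [596.1, -3.5, 130.5]
force: [-0.8, -1.4, 1.4]
```

```bash
python3 -m pendant '[0,-0.03,0,0]' | sed -n '2p;4p'
python3 -m pendant '[0,-0.03,0,0]' | sed -n '2p;4p'
python3 -m pendant '[0,-0.025,0,0]' | sed -n '2p;4p'
python3 - <<'E'
from h import *
c=shot('top','top2',(235,120,355,225),5)
E
```

```text
tool_pos: [596.3, -2.3, 130.5]
force: [-0.9, -1.2, 0.5]
tool_pos: [596.4, -1.7, 130.5]
force: [-3.2, -9.7, 5.8]
tool_pos: [596.5, -1.6, 130.5]
force: [-2.1, -8.0, 5.0]
```

```bash
python3 -m pendant '[0,-0.02,0,0]' | sed -n '2p;4p'
```

```text
tool_pos: [596.5, -1.6, 130.5]
force: [-1.4, -4.7, 2.5]
```

```bash
python3 -m pendant '[0,0.12,0,0,0,0.3,-0.2,0,0,0.35,-1,0,0,0.35,-1.9,0,0,0.2,-2.49,1.1,-0.8,-0.3,-2.49,2.2,-1.6,-0.8,-2.49,3.3,-2.4,-1.3,-2.49,4.4,-3.07,-1.55,-2.49,5.5,-3.07,-1.55,-2.49,6.6,-3.07,-1.55,-2.49,7.7,-3.07,-1.55,-2.49,8.2,-3.07,-1.55,-2.49,8.2,-3.07,-1.55,-2.49,8.2]' 22
python3 - <<'E'
from h import *
w=shot('wrist','w3',(140,0,500,300),2);s=telemetry.get_state();print(s['qpos'].round(2),s['force'],s['wrist_torque'],s['width'])
c=shot('top','top3',(235,120,355,225),5)
E
```

```text
clock: 6.38
tool_pos: [485.3, 79.5, 230.3]
eef_rot: [0.002, 0.873, -0.487, 0.001]
force: [-0.7, 0.5, 0.4]
width: 20.5
[ 0.11  0.29 -0.39  2.    0.15  0.88 -1.38] [ 0.33671775 -0.78730367 -0.67042432] [-0.04490738  0.01286571 -0.05521984] 20.863968888699564
```

View pics/w3.png

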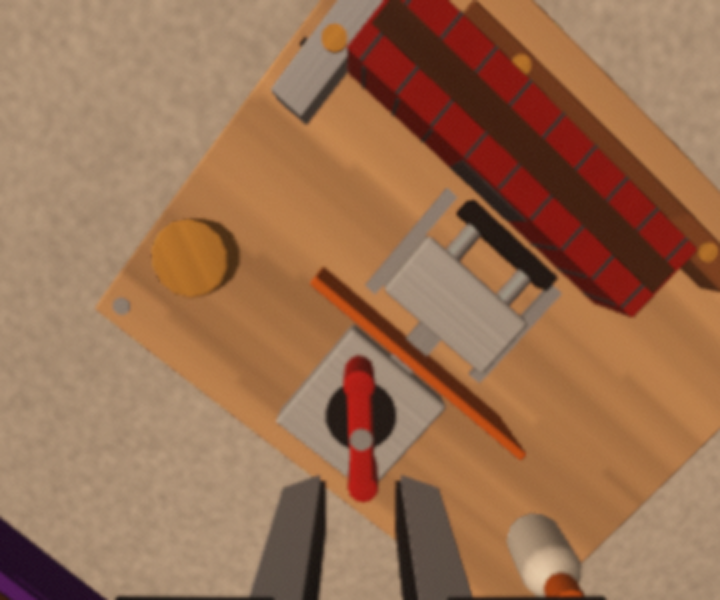

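The wrist view shows the boxcar end against the stop near (365,50). The wing bar runs from (357,355) to (363,500) with its centre cap at (361,440), vertical in the image, so it is square to the jaws.

```bash
python3 - <<'E'
from h import *
c=load('w3');P=lambda x,y:(140+x/2,y/2)
for n,x,y in (('cap',361,440),('far',357,366),('far2',358,380),('m1',359,400),('m2',362,470),('near',363,490),('hous',395,455),('hous2',310,410)):
    print(n,pt(c,*P(x,y)).round(1))
im=c['color'].astype(int);d=c['depth']
m=(im[...,0]>70)&(im[...,0]>2.2*im[...,1])&(im[...,0]>2.2*im[...,2]);m[:170]=0;m[252:]=0;m[:,:305]=0;m[:,335:]=0
ys,xs=np.nonzero(m);q=np.array([pt(c,u,v) for u,v in zip(xs,ys)])
print(np.percentile(q[:,2],[5,25,50,75,95]))
g=q[q[:,2]>np.percentile(q[:,2],75)-3]
a=g[:,:2].mean(0);r=cv2.minAreaRect(g[:,:2].astype(np.float32));print(len(g),a,r)
# jig frame housing & cap, wagon/stop gap
for z in (56,60,64,66): print(z,[atz(c,*P(x,y),z).round(1)[:2] for x,y in((357,355),(363,500),(361,440))])
# far/near housing corners at z 36
H=[atz(c,*P(x,y),32)[:2] for x,y in((354,328),(277,418),(443,406),(372,488))];print(np.round(H,1),np.mean(H,0))
t=load('top3');print([atz(t,287.2,196.2,z).round(1) for z in(60,66)])
E
```

```text
cap [481.6  76.9  64.5]
far [505.4  93.5  57.6]
far2 [502.   90.9  63.7]
m1 [495.2  86.2  63.6]
m2 [470.4  69.4  63.2]
near [463.2  64.5  63.5]
hous [473.6  53.3  30.1]
hous2 [471.6  97.6  30. ]
[47.27729569 62.91785793 63.48058001 63.77803791 64.20328936]
736 [484.04933967  78.82543765] ((488.0333557128906, 80.6662368774414), (68.63028717041016, 16.20905876159668), 27.913650512695312)
56 [array([508.9,  95.6]), array([456.5,  60.3]), array([479.2,  75.3])]
60 [array([509.6,  96.1]), array([458.1,  61.2]), array([480.3,  76.1])]
64 [array([510.3,  96.5]), array([459.6,  62.2]), array([481.5,  76.8])]
66 [array([510.7,  96.7]), array([460.3,  62.7]), array([482.1,  77.2])]
[[514.1 100.5]
 [461.1 108.6]
 [505.2  48.1]
 [454.8  54. ]] [483.79517298  77.78137321]
[array([482.5,  74.7,  60. ]), array([481.5,  74.1,  66. ])]
```

```bash
python3 -m pendant '[0,0,0,-1.15,0,0,0,-2.3,0,0,0,-3.45,0,0,0,-4.6,0,0,0,-5.75,0,0,0,-6.9,0,0,0,-8.05,0,0,0,-9.2,0,0,0,-10.35,0,0,0,-11.5,0,0,0,-12.65,0,0,0,-13.8,0,0,0,-15,0,0,0,-15,0,0,0,-15]' 22
python3 -m pendant '[0,0,0,-1.15,0,0,0,-2.3,0,0,0,-3.45,0,0,0,-4.6,0,0,0,-5.75,0,0,0,-6.9,0,0,0,-8.05,0,0,0,-9.2,0,0,0,-10.35,0,0,0,-11.5,0,0,0,-12.65,0,0,0,-13.8,0,0,0,-15,0,0,0,-15,0,0,0,-15]' 22
python3 - <<'E'
from h import *
w=shot('wrist','w4',(140,0,500,300),2);s=telemetry.get_state();print(s['qpos'].round(2),s['force'],s['wrist_torque'],s['width'])
E
```

```text
clock: 7.73
tool_pos: [485.4, 79.2, 230.0]
eef_rot: [0.001, 0.962, 0.272, -0.001]
force: [0.6, 0.5, -0.6]
width: 21.3
clock: 8.98
tool_pos: [485.4, 79.0, 229.9]
eef_rot: [0.0, 0.491, 0.871, -0.002]
force: [0.0, -0.3, 0.2]
width: 20.6
[ 0.61  0.45 -1.02  1.98  0.47  0.97  1.47] [ 1.18463589 -1.40238275 -0.23674538] [ 0.06138083 -0.08197247  0.02196928] 20.51298053969858
```

View pics/w4.png

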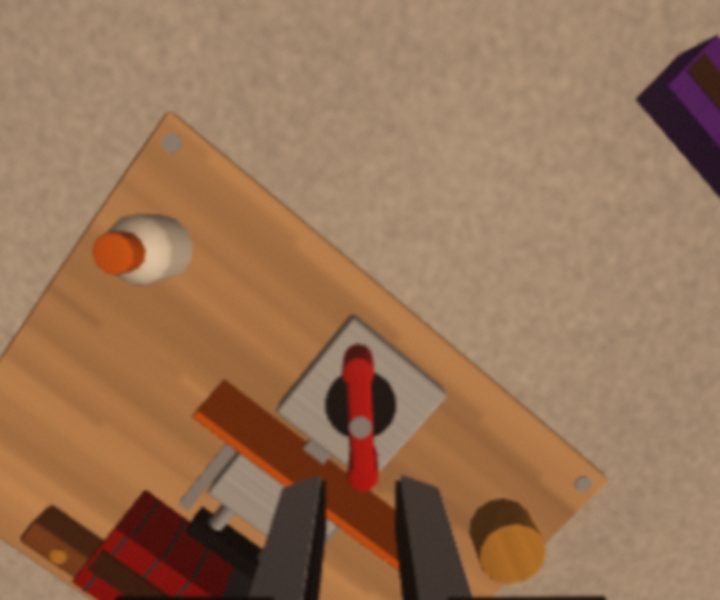

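The second view, with the tool half a turn round, again shows the bar vertical between the open fingers (inner faces x 325 and 397). The cap is at (361,427), and the guard passes diagonally clear of both fingers.

```bash
python3 - <<'E'
from h import *
P=lambda x,y:(140+x/2,y/2)
s=telemetry.get_state();T=rot(s['eef_rot']);print('toolx ang',np.degrees(np.arctan2(T[1,0],T[0,0])),s['tool_pos'])
L=[]
for f,cap,ends in(('w3',(361,440),((359,390),(362.5,488))),('w4',(361,427),((359.5,380),(363,475)))):
    c=load(f);k=atz(c,*P(*cap),64.5);e=[atz(c,*P(*x),64)[:2] for x in ends];d=e[1]-e[0]
    print(f,k.round(1),pt(c,*P(*cap)).round(1),'wing ang',np.degrees(np.arctan2(d[1],d[0]))%180); L.append((k,c['position'],rot(c['orientation'])@ray(c,*P(*cap))))
M=[];r=[]
for k,p,d in L:
    d=d/np.linalg.norm(d);A=np.eye(3)-np.outer(d,d);M.append(A);r.append(A@p)
k=np.linalg.lstsq(np.vstack(M),np.hstack(r),rcond=None)[0];print('tri',k)
print('tool-frame shift',T.T@(np.array([*k[:2],54.5+78])-s['tool_pos'])/40)
E
```

```text
toolx ang 121.12188339710507 [485.37775071  79.08146645 229.92981704]
w3 [481.7  76.9  64.5] [481.6  76.9  64.5] wing ang 33.75393780785049
w4 [481.5  78.   64.5] [481.4  78.   64.7] wing ang 33.24933612575677
tri [481.58028793  77.47554525  65.20940847]
tool-frame shift [ 0.01961655 -0.09566224  2.43596891]
```

```bash
python3 -m pendant '[0.02,-0.1,0.4,-0.4,0.02,-0.1,1,-0.4,0.02,-0.1,1.5,-0.4,0.02,-0.1,1.9,-0.4,0.02,-0.1,2.2,-0.4,0.02,-0.1,2.4,-0.4,0.02,-0.1,2.43,-0.4,0.02,-0.1,2.43,-0.4,0.02,-0.1,2.43,-0.4]' 22
python3 -m pendant '[0,0,0,0,0,0,0,0,0,0,0,0]' 22
cat > t.py <<'E'
from h import *
s=telemetry.get_state();T=rot(s['eef_rot']);print('t %.2f ang %.2f tz %.3f'%(s['clock'],np.degrees(np.arctan2(T[1,0],T[0,0])),(T.T@s['wrist_torque'])[2]),'F',s['force'].round(1),'p',s['tool_pos'].round(1),'w %.1f q7 %.2f'%(s['width'],s['qpos'][6]))
E
python3 t.py
python3 -m pendant '[0,0,0,0,0,0,0,0,0,0,0,0,0,0,0,0,0,0,0,0]' 0
python3 t.py
```

```text
clock: 9.78
tool_pos: [481.8, 77.6, 133.4]
eef_rot: [0.001, 0.473, 0.881, -0.001]
force: [0.4, 0.0, 0.9]
width: 20.6
clock: 10.03
tool_pos: [482.0, 77.5, 133.9]
eef_rot: [0.001, 0.474, 0.881, -0.001]
force: [-0.1, 0.2, -0.7]
width: 20.9
t 10.03 ang 123.45 tz 0.008 F [-0.1  0.2 -0.7] p [482.   77.5 133.9] w 20.9 q7 1.37
clock: 10.45
tool_pos: [482.3, 77.2, 134.1]
eef_rot: [0.001, 0.474, 0.881, -0.001]
force: [1.6, -3.7, 4.9]
width: 9.7
t 10.45 ang 123.45 tz -0.273 F [ 1.6 -3.7  4.9] p [482.3  77.2 134.1] w 9.7 q7 1.37
```

```bash
python3 -m pendant '[0,0,0,0.15,0,0,0,0.3,0,0,0,0.45,0,0,0,0.6]'>/dev/null; python3 t.py
python3 -m pendant '[0,0,0,0.15,0,0,0,0.3,0,0,0,0.45,0,0,0,0.6]'>/dev/null; python3 t.py
python3 -m pendant '[0,0,0,0.15,0,0,0,0.3,0,0,0,0.45,0,0,0,0.6]'>/dev/null; python3 t.py
python3 -m pendant '[0,0,0,0.15,0,0,0,0.3,0,0,0,0.45,0,0,0,0.6]'>/dev/null; python3 t.py
```

```text
t 10.78 ang 119.76 tz -0.250 F [ 0.  -1.5  4.8] p [482.3  77.2 134.1] w 9.8 q7 1.31
t 11.12 ang 116.07 tz -0.255 F [ 0.  -2.   3.1] p [482.3  77.3 134.1] w 10.0 q7 1.26
t 11.45 ang 112.38 tz -0.245 F [ 0.5 -1.2  2.9] p [482.3  77.3 134.1] w 9.7 q7 1.20
t 11.78 ang 108.69 tz -0.311 F [-1.  -0.8  3.3] p [482.2  77.4 134.1] w 9.5 q7 1.15
```

```bash
cat > t.py <<'E'
from h import *
s=telemetry.get_state();T=rot(s['eef_rot']);a=np.degrees(np.arctan2(T[1,0],T[0,0]));z=(T.T@s['wrist_torque'])[2]
print('t %.2f a %.2f tz %.3f'%(s['clock'],a,z),'F',s['force'].round(1),'p',s['tool_pos'].round(1))
open('log.txt','a').write('%.3f %.4f %.2f\n'%(a,z,s['clock']))
E
printf '119.76 -0.25 10.78\n116.07 -0.255 11.12\n112.38 -0.245 11.45\n108.69 -0.311 11.78\n' > log.txt
python3 -m pendant '[0,0,0,0.15,0,0,0,0.3]'>/dev/null; python3 t.py
python3 -m pendant '[0,0,0,0.15,0,0,0,0.3]'>/dev/null; python3 t.py
python3 -m pendant '[0,0,0,0.15,0,0,0,0.3]'>/dev/null; python3 t.py
python3 -m pendant '[0,0,0,0.15,0,0,0,0.3]'>/dev/null; python3 t.py
python3 -m pendant '[0,0,0,0.15,0,0,0,0.3]'>/dev/null; python3 t.py
python3 -m pendant '[0,0,0,0.15,0,0,0,0.3]'>/dev/null; python3 t.py
```

```text
t 11.95 a 106.80 tz -0.347 F [-0.4 -1.5  2.9] p [482.2  77.4 134.1]
t 12.12 a 104.90 tz -0.274 F [-0.2 -1.5  3.5] p [482.2  77.4 134.1]
t 12.28 a 103.00 tz -0.296 F [ 0.1 -1.   3.6] p [482.2  77.4 134.1]
t 12.45 a 101.11 tz -0.282 F [ 0.3 -1.2  2.6] p [482.2  77.4 134.1]
t 12.62 a 99.21 tz -0.257 F [-0.5 -1.5  3.4] p [482.2  77.5 134.1]
t 12.78 a 97.31 tz -0.319 F [-0.3 -0.9  3.6] p [482.2  77.5 134.1]
```

```bash

python3 -m pendant '[0,0,0,0.15,0,0,0,0.3]'>/dev/null; python3 t.py
python3 -m pendant '[0,0,0,0.15,0,0,0,0.3]'>/dev/null; python3 t.py
python3 -m pendant '[0,0,0,0.15,0,0,0,0.3]'>/dev/null; python3 t.py
python3 -m pendant '[0,0,0,0.15,0,0,0,0.3]'>/dev/null; python3 t.py
python3 -m pendant '[0,0,0,0.15,0,0,0,0.3]'>/dev/null; python3 t.py
python3 -m pendant '[0,0,0,0.15,0,0,0,0.3]'>/dev/null; python3 t.py
```

```text
t 12.95 a 95.41 tz -0.306 F [-1.1 -0.5  3.1] p [482.2  77.5 134.1]
t 13.12 a 93.51 tz -0.288 F [-0.8 -1.1  2.5] p [482.2  77.5 134.1]
t 13.28 a 91.61 tz -0.319 F [-0.4 -0.8  2.9] p [482.2  77.5 134.1]
t 13.45 a 89.73 tz -0.417 F [ 0.3 -0.8  3.1] p [482.2  77.6 134.1]
t 13.62 a 87.83 tz -0.351 F [ 0.1 -1.   1.7] p [482.2  77.6 134.1]
t 13.78 a 85.93 tz -0.423 F [-0.2 -0.3  2.9] p [482.2  77.6 134.1]
```

```bash

python3 -m pendant '[0,0,0,0.15,0,0,0,0.3]'>/dev/null; python3 t.py
python3 -m pendant '[0,0,0,0.15,0,0,0,0.3]'>/dev/null; python3 t.py
python3 -m pendant '[0,0,0,0.15,0,0,0,0.3]'>/dev/null; python3 t.py
cat > fit.py <<'E'
import numpy as np
d=np.loadtxt('log.txt');d=d[d[:,2]>11.8];a,z=d[:,0],-d[:,1]
R=[]
for c in np.arange(75,105,.5):
    m=np.where(a<c,0.07+0.03*(c-a)/5.73,0);b=(z-m).mean();R.append((((z-m-b)**2).sum(),c,b,m[-1]))
R.sort();[print('sse %.4f contact %.1f base %.3f rise %.3f'%r) for r in R[:5]]
f=z[a>92];g=z[a<90];print('free',f.mean(),f.std(),'after',g.mean(),'model-free rise at mean a',a[a<90].mean())
E
python3 fit.py
```

```text
t 13.95 a 84.04 tz -0.411 F [ 0.1 -1.1  2.3] p [482.2  77.6 134.1]
t 14.12 a 82.14 tz -0.382 F [1.  0.2 1.9] p [482.2  77.6 134.1]
t 14.28 a 80.25 tz -0.452 F [ 1.  -0.4  2.7] p [482.2  77.7 134.1]
sse 0.0113 contact 91.5 base 0.300 rise 0.129
sse 0.0114 contact 91.0 base 0.301 rise 0.126
sse 0.0115 contact 90.5 base 0.302 rise 0.124
sse 0.0117 contact 90.0 base 0.303 rise 0.121
sse 0.0132 contact 92.0 base 0.294 rise 0.132
free 0.29618750000000005 0.026144810072937997 after 0.4061666666666666 model-free rise at mean a 84.98616666666666
```

```bash

python3 -m pendant '[0,0,0,0.15,0,0,0,0.3]'>/dev/null; python3 t.py
python3 -m pendant '[0,0,0,0.15,0,0,0,0.3]'>/dev/null; python3 t.py
python3 fit.py
```

```text
t 14.45 a 78.35 tz -0.429 F [ 0.5 -0.2  2.1] p [482.2  77.7 134.1]
t 14.62 a 76.45 tz -0.469 F [ 1.  -0.5  1.9] p [482.2  77.7 134.1]
sse 0.0118 contact 91.5 base 0.301 rise 0.149
sse 0.0119 contact 91.0 base 0.302 rise 0.146
sse 0.0121 contact 90.5 base 0.303 rise 0.144
sse 0.0123 contact 90.0 base 0.304 rise 0.141
sse 0.0138 contact 92.0 base 0.295 rise 0.151
free 0.29618750000000005 0.026144810072937997 after 0.41681250000000003 model-free rise at mean a 83.089875
```

The fitted rise is about 0.147 N m, so I'm releasing, lifting straight up and looking.

```bash
python3 -m pendant '[0,0,0,0,0,0,0,0,0,0,0,0,0,0,0,0]' 23
python3 -m pendant '[0,0,-0.1,0,0,0,-0.3,0,0,0,-0.7,0,0,0,-1.2,0,0,0,-1.9,0,0,0,-2.6,0,0,0,-3.3,0,0,0,-4,0,0,0,-4,0,0,0,-4,0]' 23
python3 t.py
python3 - <<'E'
from h import *
shot('wrist','w5');c=shot('top','top5')
a=cv2.imread('pics/w5.png')[:400,60:640];b=cv2.resize(c['color'][120:225,235:355,::-1],None,fx=4,fy=4,interpolation=cv2.INTER_CUBIC)
cv2.imwrite('pics/w5c.png',cv2.resize(a,None,fx=1.35,fy=1.35));cv2.imwrite('pics/top5c.png',b)
E
```

```text
clock: 14.95
tool_pos: [482.1, 77.7, 134.0]
eef_rot: [0.001, 0.786, 0.619, -0.001]
force: [0.1, 0.1, -1.2]
width: 21.7
clock: 15.78
tool_pos: [482.3, 78.2, 295.6]
eef_rot: [0.003, 0.786, 0.619, 0.0]
force: [0.3, -0.0, -0.6]
width: 21.9
t 15.78 a 76.44 tz 0.002 F [ 0.3 -0.  -0.6] p [482.3  78.2 295.6]
```

View pics/w5c.png

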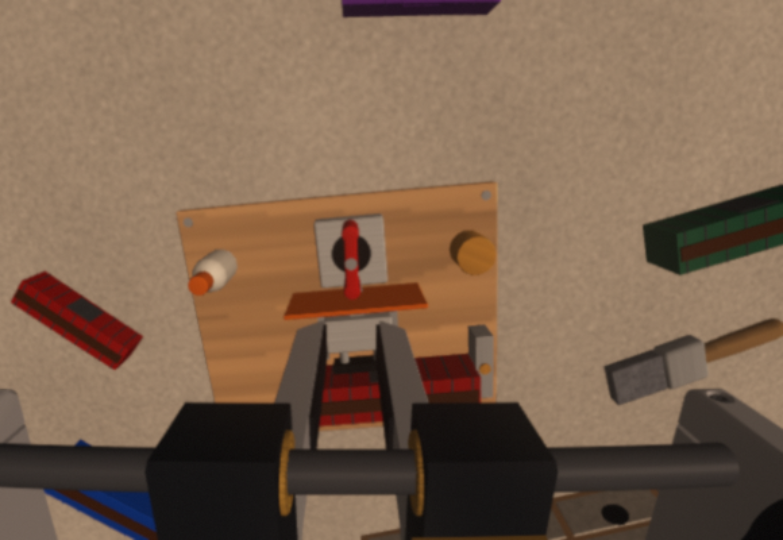

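View pics/top5c.png

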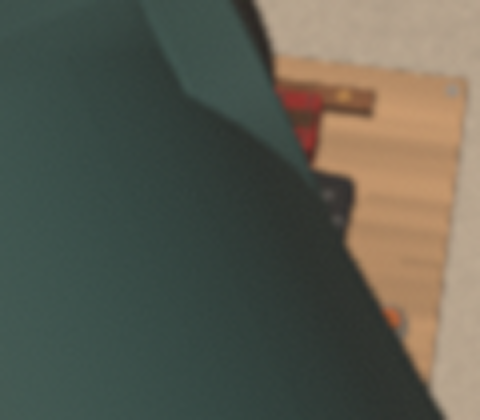

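The view shows the knob released, the wings about square to the guard and clear of it, and the boxcar near (478,360) by the stop. The fingers hide part of the boxcar, so I'm taking one clear look at the stop.

```bash
python3 -m pendant '[0.6,0.9,0,0,1.1,1.7,0,0,1.7,2.5,0,0,2.2,3.2,0,0,2.5,3.7,0,0,2.5,3.7,0,0,2.5,3.7,0,0]' 23
python3 - <<'E'
from h import *
shot('wrist','w6',(180,60,440,260),3)
E
```

```text
clock: 16.47
tool_pos: [648.9, 141.3, 291.4]
eef_rot: [0.0, 0.785, 0.619, -0.002]
force: [-0.5, 0.2, -0.8]
width: 21.5
```

View pics/w6.png

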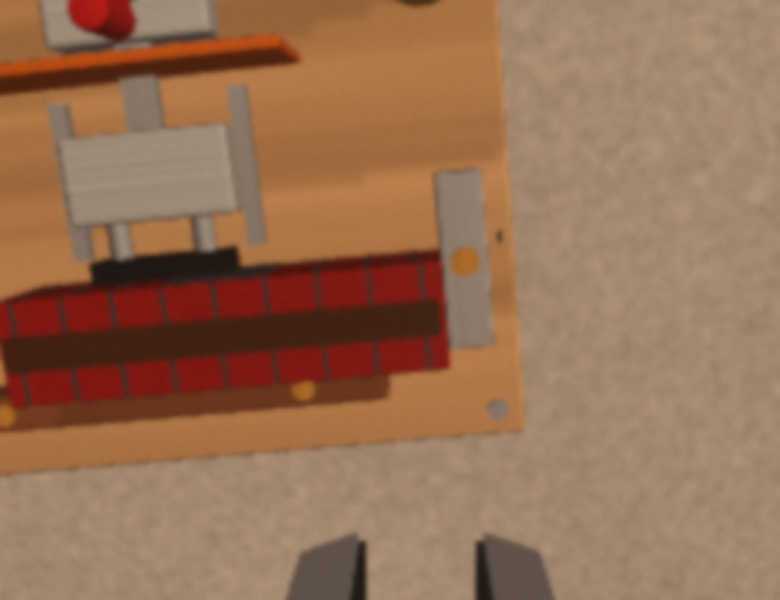

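The boxcar's end meets the stop face (x≈443) with no visible gap, and the pad bears on its side at (165,265). I'm handing in.

```bash
python3 -c "
from bench import job; print(job.hand_in())"
```

```text
the job is handed in; nothing more can be done
None
```

The red boxcar is home against the steel stop and the jaw is clamped on it. I handed the job in at about 16.5 s on the robot's clock.

- **Boxcar:** I pushed it with closed fingertips, sliding at about 2 N. The highest reading at the stop was about 12 N, well under the 25 N limit. The last wrist view shows its end flush with the stop face and no visible gap.
- **Clamp:** The pad met the boxcar after about 0.56 rad of turning, and I turned about 0.26 rad further. Single twist readings scatter by about 0.03 N m. A fit over all of them gives a rise of 0.141 to 0.151 N m, against the best value of 0.15 and the crush limit of 0.23.
- **Release:** I opened the fingers to about 22 mm, lifted clear, and the forces read zero. The wings stand clear of the guard.
- **Checks that fell short:**
  - The last top view was blocked by the arm, so the final check rests on the wrist views alone.
  - I did not compare the bench items' positions before and after. Those in view looked undisturbed, and no unexpected contact forces appeared.

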